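# Find the drilled hole with the index pin and lock the dowelling jig

### The arm

A 6-joint arm with a two-finger parallel gripper is mounted at the origin on the work surface. World frame = base frame: x ahead of the robot, y to its left, z up, the work surface at z = 0. Lengths are in m, angles in rad, forces in N, time in s.
With the tool pointing down it reaches from about 0.275 to 0.975 m from the base axis. Payload 8.4 kg.
Tool frame: the origin (TCP) lies on the centre line of the jaws, within the pads' length; the fingertips stand ctrl.tips_ahead ahead of it and the grasp point (between the pads) lies 6 mm ahead of it (ctrl.tips_ahead is the distance from the TCP to the fingertips, in m); z points along the fingers, y is the line along which they close (so a half turn about z gives the same grasp; the last joint's range is limited). The gripper opens to 92 mm and grips with 3 to 60 N. Pads are 20 mm wide; open, the fingers measure 128 mm over their backs; the gripper's body (75 mm by 189 mm) begins 69 mm behind the grasp point.
Start: joints at [-1.288, 0.353, 1.633, -0, 1.155, -0.002], TCP at [0.176, -0.6, 0.24] pointing down, gripper open.
Joint ranges: [-2.63, 2.63], [-0.92, 2.1], [0.06, 2.66], [-1.3, 4.44], [0, 2.69], [-3.02, 3.02]. Speed limits (rad/s): [2.22, 2.22, 2.79, 3.14, 3.14, 3.14].

### API

Orientations are given as a unit quaternion [w, x, y, z].
In Python, from rig import ctrl, viewer gives the robot as it stands. The module is installed in compiled form; this text tells all that it offers.
- The arm moves only by the shell command python3 -m pendant 'ROWS' [OPENING] [FORCE]. ROWS is JSON, a list of rows, each a list of 2 entries, a list of its own where there are three numbers: the shift along the tool's x, y, z in cm, then the turn, a rotation vector about the tool's x, y, z in degrees. A call has exactly 10 rows; each row is the pose to reach, as a shift and turn from the pose commanded when the call began, along the tool's axes at that moment; what a row does not reach only later rows make up. A row lasts 1/12 s, in which the tool goes at most 41.7 mm and 7.16 degrees, less where a joint would pass 70% of its speed; a pose out of reach is approached as far as the arm can. A call with a gripper value outside its range is refused whole. OPENING is the closure, from 0 (fully open) to 1 (shut), set as the call begins (- or left out, the last holds). The fingers move at their own pace and stop on an object; FORCE is the grip in N (left out, the last holds). Time passes only in rows, so rows that repeat a pose let the fingers close, or fill a call up. It gives the time, the measured TCP pose, the force, the opening and the grip force at its end, in the units of the state.
- ctrl.get_state(): the state, without advancing time (a new reading comes with each control period).
- viewer.get_image(name): name is "scene" or "top" or "wrist"; returns the picture (480x640x3 uint8, red, green, blue); there is no depth.
- viewer.camera_model(name): a dict with "fx", "fy", "cx", "cy" (pixels), "camera_from_world" (4x4, takes a point from world to camera coordinates); the wrist camera has in their place "tool_from_camera" (4x4, takes a point from camera to tool coordinates, whose origin is the TCP and whose axes are the flange's). Camera axes: x right, y down, z forward; pixel columns grow to the right and rows downward; lengths in m; the calibration is good to about 2 mm. A picture is of the moment at which its call begins: read the wrist's pose just before it. camera_model takes no time and is no camera call.
- ctrl.job_done(): hands the job in; it is judged then, once.
The state is a dict: "time": time; "qpos": joint angles; "joint_vel": joint speeds; "joint_efforts": joint torques, N m; "tool_pos": TCP position; "tool_rot": TCP orientation; "ft_force": force on the tool from outside, world axes, zero at the start; "moment": the same for the moment, N m; "gripper_width": opening from 0.0 (shut) to 1.0 (fully open); "gripper_force": force on a finger pad.
Only numpy, scipy, OpenCV 4.12 (cv2) and the standard library are available. Lean on these libraries where they do the work, as an engineer would, in place of code of your own. Each camera call takes 0.05 s, during which the arm holds its last target. There are 200 camera calls.

### The job

Lock the dowelling jig to the rail with its steel index pin: only one of the jig's three holes has a drilled hole in the wood beneath it, the other two stop the pin a short way down, and they look alike, so find the right one by feel. The pin lies in the sloping trough and the jig's side plates leave no room for a tilted hand, so first stand the pin upright in the hole of the wooden block, fully down, and let go of it; then take it again from above and leave it upright in the jig, fully home with its collar down on the jig, and released. Leave the glue bottle and the tape measure where they are.

Things in the scene. Friction and masses are not known exactly. Their poses are not given: they have to be found in the camera images.
- pin: steel index pin, 120 g: round shaft 8 mm wide, 62 mm long; collar 26 mm wide, 5 mm thick; square head 16 x 16 x 40 mm. Origin on the axis at the collar's underside; z from tip to head (collar 0 to 5 mm, head 5 to 45, tip -62); x, y normal to the head's flats. Starts in the trough: tip 25 degrees below level, away from the robot, head up towards it, two flats upright
- pin_tip (a point): the tip of the pin's shaft, 62 mm below the pin's origin along its axis
- rest: fixed dark-wood rest, foot 120 x 60 x 12 mm, with a sloping trough 50 mm long, 24 mm wide. Origin on the table, z up; x is the way the trough falls, about away from the robot. The pin's collar starts against the trough's upper end (x -20, z 72 mm); its head lies on a bar 10 mm wide, both sides free. The trough's cheeks stand 6 mm above the pin's axis: lift 20 mm before turning it
- stand: fixed dark-wood block 64 x 64 mm, 75 mm high, with one upright hole through it in the middle of its top. Origin under its centre, z up. Rest and block may be on either side of the jig.
- stand_hole (a point): centre of the mouth of the block's hole, 12 mm wide with a 3 mm chamfer, on the block's top 75 mm above the table; the hole is deep enough for the whole shaft, so that the collar comes to rest on the block's top
- jig: fixed dowelling jig on a wood rail. Origin on the table under its centre, x along the rail, z up. Aluminium plate 130 (x) x 44 x 20 mm, top at z 75 mm, three holes in a row at x -34, 0, +34 mm. Grey side plates 6 mm thick, inner faces at y -22 and +22 mm, rise to z 120 mm; the channel's ends are open. Rail 240 mm long, 55 mm high
- hole0 (a point): centre of the mouth of the jig's hole at x -34 mm, on the plate's top. All three holes are 9.5 mm wide with a 1.5 mm chamfer. Under two of them undrilled wood stops the pin 20 mm down; under the third, not known which, the hole goes on and takes the whole 62 mm shaft.
- hole1 (a point): centre of the mouth of the jig's middle hole, on the plate's top
- hole2 (a point): centre of the mouth of the jig's hole at x +34 mm, on the plate's top
- glue: bystander: white glue bottle 60 mm across and 170 mm high, origin under its centre; loose
- tape: bystander: black tape measure 70 x 35 x 60 mm, origin under its centre; loose
Things that resemble listed ones, but are neither listed nor needed, are in the scene too. Several things have the shape of the pin; the one meant has the colours described above.

How it is judged:
By the outcome, as a careful person would: the job done as asked, in the order asked, and still so for the second after the job is handed in, with the robot touching nothing.
It also fails if it takes over 67 s, if anything falls off the work surface, if the arm or the gripper's body presses on something with over 40 N, if the wrist force passes 120 N, or if a joint passes its speed limit or range.

## Working session

There is one attempt and no reset: what is moved stays moved. The work goes in short steps, Python scripts to look and compute and a shell command to move; the robot and the scene stay as the last step left them, time stands still between calls to the robot, and variables do not carry over. Pictures are saved under pics/ and viewed, at most 10 in all, crops included, and the job is handed in when it is done.

```bash
mkdir -p pics; python3 - <<'E'
from rig import ctrl, viewer
import cv2
print(ctrl.get_state(), ctrl.tips_ahead)
for n in ("scene","top"):
    cv2.imwrite(f"pics/{n}0.png", viewer.get_image(n)[:,:,::-1])
    m=viewer.camera_model(n); print(n,m)
print(viewer.camera_model("wrist"))
E
```

```text
{'time': 0.0, 'qpos': array([-1.28839148e+00,  3.53668924e-01,  1.63413312e+00, -6.17534388e-06,
        1.15517712e+00, -2.43032399e-03]), 'joint_vel': array([-0.0017179 , -0.00052546, -0.00079267, -0.00100677, -0.00203691,
        0.00028751]), 'joint_efforts': array([ 7.20697099e-04, -5.93845975e+01, -3.34222591e+01,  6.96808705e-02,
        2.32676970e-02, -1.47923838e-04]), 'tool_pos': array([ 0.17547704, -0.59938391,  0.23885112]), 'tool_rot': array([-6.86081596e-04,  9.89875330e-01,  1.41937839e-01, -9.95268461e-05]), 'ft_force': array([ 0.09155965, -0.17828368, -0.01272268]), 'moment': array([-0.03865266, -0.04015656, -0.03179249]), 'gripper_force': 0.0, 'gripper_width': 1.002701529531604} 0.025
scene {'fx': 451.08041490133826, 'fy': 451.08041490133826, 'cx': 321.21791957647497, 'cy': 234.02362722526806, 'camera_from_world': array([[-0.73845505,  0.67428285, -0.0051751 ,  0.44438078],
       [ 0.3708282 ,  0.39968642, -0.83829423, -0.10956452],
       [-0.56317901, -0.62096168, -0.54519355,  1.10863059],
       [ 0.        ,  0.        ,  0.        ,  1.        ]])}
top {'fx': 536.7351086005341, 'fy': 536.7351086005341, 'cx': 323.18669380073425, 'cy': 241.41682915497114, 'camera_from_world': array([[ 0.00195897, -0.99999324,  0.0031113 , -0.06499535],
       [-0.99181214, -0.00234021, -0.12768398,  0.55999803],
       [ 0.1276904 , -0.0028357 , -0.99181002,  0.97906622],
       [ 0.        ,  0.        ,  0.        ,  1.        ]])}
{'fx': 406.1395759863514, 'fy': 406.1395759863514, 'cx': 315.5461937852621, 'cy': 238.77621065257384, 'tool_from_camera': array([[ 1.74821850e-03, -9.67209461e-01, -2.53974018e-01,
         7.15093118e-02],
       [ 9.99998231e-01,  1.51474851e-03,  1.11482398e-03,
         4.97745831e-04],
       [-6.93561542e-04, -2.53975517e-01,  9.67210399e-01,
        -1.44125115e-01],
       [ 0.00000000e+00,  0.00000000e+00,  0.00000000e+00,
         1.00000000e+00]])}
```

View pics/top0.png

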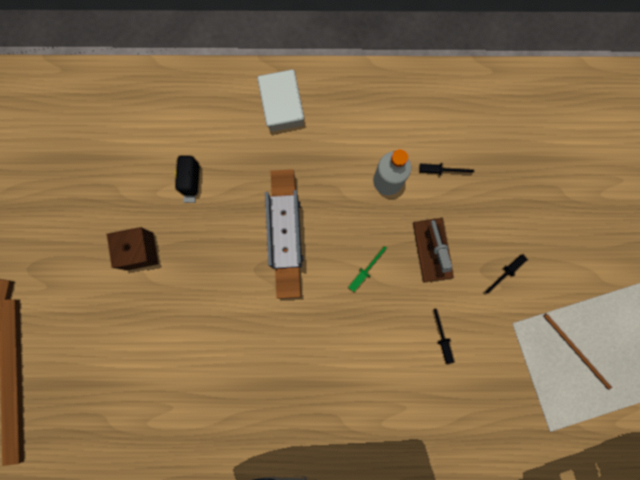

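View pics/scene0.png

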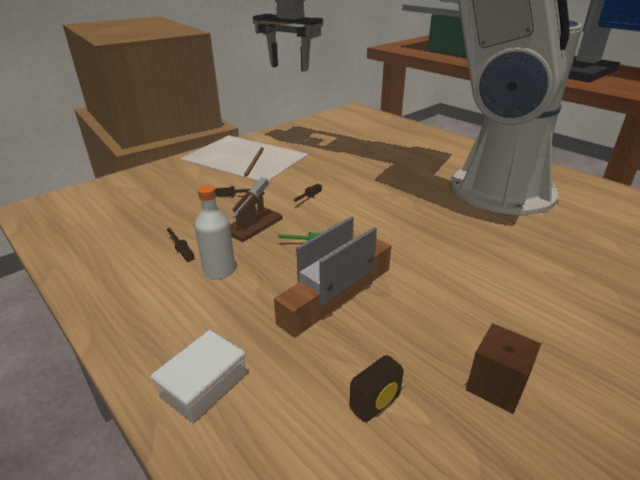

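The top view shows the jig at (284,232), the block at (126,247) and the rest with the steel pin at (437,248). The pin-shaped things are black at (447,170), (507,273) and (444,337), green at (367,270), and grey in the sloping trough at (440,246). Only the grey one is steel and in the trough, so I'll confirm it in an enlarged crop.

```bash
cat > h.py <<'E'
import numpy as np, cv2
from scipy.spatial.transform import Rotation as R
from rig import ctrl, viewer
def cam(name):
    m=viewer.camera_model(name)
    K=np.array([[m["fx"],0,m["cx"]],[0,m["fy"],m["cy"]],[0,0,1]])
    if name!="wrist": return K,np.linalg.inv(m["camera_from_world"])
    s=ctrl.get_state(); T=np.eye(4); q=s["tool_rot"]
    T[:3,:3]=R.from_quat([q[1],q[2],q[3],q[0]]).as_matrix(); T[:3,3]=s["tool_pos"]
    return K,T@m["tool_from_camera"]
def ray(c,uv):
    K,W=c; d=W[:3,:3]@np.linalg.solve(K,[uv[0],uv[1],1]); return W[:3,3],d
def at_z(c,uv,z):
    o,d=ray(c,uv); return o+d*(z-o[2])/d[2]
def proj(c,P):
    K,W=c; p=np.linalg.inv(W)@np.r_[P,1]; p=K@p[:3]; return p[:2]/p[2]
def tool():
    s=ctrl.get_state(); q=s["tool_rot"]; return np.array(s["tool_pos"]),R.from_quat([q[1],q[2],q[3],q[0]])
E
python3 - <<'E'
from h import *
im=cv2.imread("pics/top0.png"); c=cam("top")
z=lambda a:cv2.resize(a,None,fx=4,fy=4,interpolation=cv2.INTER_CUBIC)
a=z(im[200:300,395:470]);b=z(im[180:280,255:310]);
d=z(im[215:285,100:165]); d=np.vstack([d,np.zeros((120,260,3),np.uint8)])
cv2.imwrite("pics/crop0.png",np.hstack([a,b,d]))
for n,uv,h in [("h_up",(283,212),.075),("h_mid",(284,231),.075),("h_low",(285,250),.075),("stand",(126,247),.075),
  ("rest tail",(414,222),.012),("rest",(444,219),.012),("r3",(453,275),.012),("r4",(423,281),.012),("head",(446,265),.09),("bottle",(392,184),0.05),("tape",(188,175),.06)]:
    print(n,at_z(c,uv,h).round(4))
E
```

```text
h_up [0.6092 0.01   0.075 ]
h_mid [0.5741 0.0078 0.075 ]
h_low [0.5393 0.0056 0.075 ]
stand [0.5441 0.2939 0.075 ]
rest tail [ 0.6017 -0.2405  0.012 ]
rest [ 0.6078 -0.2991  0.012 ]
r3 [ 0.4987 -0.3135  0.012 ]
r4 [ 0.4871 -0.2556  0.012 ]
head [ 0.5114 -0.2824  0.09  ]
bottle [ 0.6682 -0.1937  0.05  ]
tape [0.682  0.1899 0.06  ]
```

View pics/crop0.png

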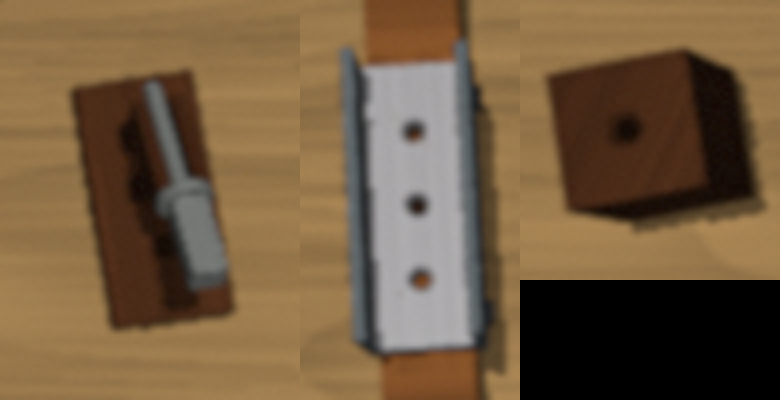

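The crop confirms it: the steel pin in the trough has its tip near (433,221), its collar near (441,249) and its square head near (446,265). I'll hover over the rest and measure it with the wrist camera.

```bash
cat >> h.py <<'E'
def orient(heading,pitch):
    """tool z points pitch deg below level along heading (pitch 90 = down), tool y horizontal, tool x forward/up"""
    h,p=np.radians([heading,pitch]); f=np.array([np.cos(h),np.sin(h),0]); u=np.array([0,0,1.])
    z=np.cos(p)*f-np.sin(p)*u; x=np.sin(p)*f+np.cos(p)*u
    return R.from_matrix(np.c_[x,np.cross(z,x),z])
def row(P,Rt,P0=None,R0=None):
    if P0 is None: P0,R0=tool()
    print("row", (R0.inv().apply(np.array(P)-P0)*100).round(2), (R0.inv()*Rt).as_rotvec(degrees=True).round(1))
E
python3 -c "
from h import *
row([.49,-.28,.26],orient(7.5,90))"
```

```text
row [ 39.16 -21.82  -2.08] [-0.1  0.   8.8]
```

```bash
python3 -m pendant '[[[3.5,-2,-0.5],[0,0,1]],[[7,-4,-1],[0,0,2]],[[10.5,-6,-1.5],[0,0,3]],[[14,-8,-2],[0,0,4]],[[17.5,-10,-2],[0,0,5]],[[21,-12,-2],[0,0,6]],[[24.5,-14,-2],[0,0,7]],[[28,-16,-2],[0,0,8]],[[31.5,-18,-2],[0,0,8.8]],[[35,-20,-2],[0,0,8.8]]]' 0 && python3 -m pendant '[[[2,-0.9,0],[0,0,0]],[[4,-1.8,0],[0,0,0]],[[4.2,-1.8,0],[0,0,0]],[[4.2,-1.8,0],[0,0,0]],[[4.2,-1.8,0],[0,0,0]],[[4.2,-1.8,0],[0,0,0]],[[4.2,-1.8,0],[0,0,0]],[[4.2,-1.8,0],[0,0,0]],[[4.2,-1.8,0],[0,0,0]],[[4.2,-1.8,0],[0,0,0]]]'
python3 - <<'E'
from h import *
c=cam("wrist"); cv2.imwrite("pics/w1.png",viewer.get_image("wrist")[:,:,::-1]); np.savez("w1.npz",K=c[0],W=c[1])
for x in (-.06,0,.06): print(proj(c,[.5488+x,-.2772+x*.13,.012]))
E
```

```text
time: 0.93
tool_pos: [0.4562, -0.3078, 0.2595]
tool_rot: [-0.0, 0.998, 0.065, -0.0]
ft_force: [0.0, -0.3, -0.4]
gripper_width: 1.0
gripper_force: 0.0
time: 1.77
tool_pos: [0.4943, -0.2865, 0.2596]
tool_rot: [0.0, 0.998, 0.065, 0.0]
ft_force: [0.4, 0.4, 0.2]
gripper_width: 0.998
gripper_force: 0.0
[312.3690463  213.11281274]
[312.43276357 150.03601906]
[312.50180301  81.69056378]
```

View pics/w1.png

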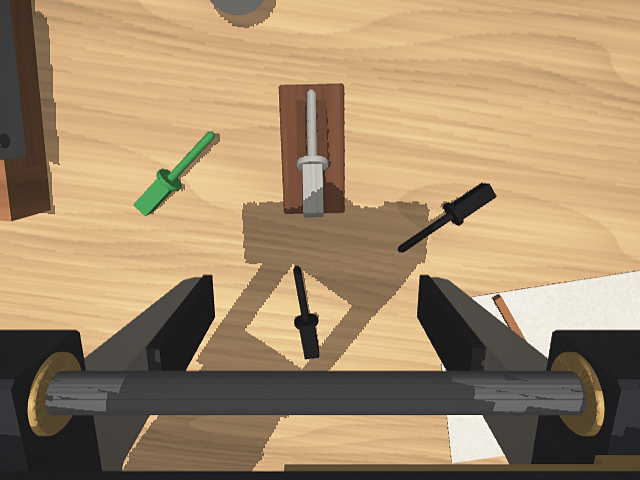

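The wrist view shows the rest with corners (279,86), (344,84), (345,212) and (285,213). The steel pin's tip is at (311,92), its collar at (312,162) and its head end at (313,216).

```bash
python3 - <<'E'
from h import *
d=np.load("w1.npz"); c=(d["K"],d["W"])
q=[at_z(c,p,.012) for p in [(279,86),(344,84),(345,212),(285,213)]]
for p in q: print(p.round(4))
ctr=np.mean(q,0); print("ctr",ctr.round(4))
tip=at_z(c,(311,91),.046+.0036); col=at_z(c,(312.2,163),.085); he=at_z(c,(313,190),.0983); 
a=at_z(c,(301,188),.09);b=at_z(c,(324,188),.09)
print("tip",tip.round(4),"collartop",col.round(4),"headtop end",he.round(4),a.round(4),b.round(4),np.linalg.norm(a-b))
v=tip-he; print("heading",np.degrees(np.arctan2(v[1],v[0])), np.degrees(np.arctan2(*(q[0]-q[3])[1::-1])),np.degrees(np.arctan2(*(q[1]-q[2])[1::-1])))
# predict from model
for hd in (7.5,):
  f=np.array([np.cos(np.radians(hd)),np.sin(np.radians(hd)),0]); ax=np.cos(np.radians(25))*f-np.sin(np.radians(25))*np.array([0,0,1])
  O=np.r_[ctr[:2],0]-.02*f+[0,0,.072]
  up=np.sin(np.radians(25))*f+np.cos(np.radians(25))*np.array([0,0,1])
  print("O",O); 
  for n,P in dict(tip=O+.062*ax,collar_top=O+.013*up,head_top_end=O-.045*ax+.008*up,head_top_start=O-.005*ax+.008*up,head_bot_end=O-.045*ax-.008*up).items(): print(n,P.round(4),proj(c,P).round(1))
E
```

```text
[ 0.6011 -0.2397  0.012 ]
[ 0.6106 -0.298   0.012 ]
[ 0.4941 -0.3166  0.012 ]
[ 0.4854 -0.2584  0.012 ]
ctr [ 0.5478 -0.2782  0.012 ]
tip [ 0.5973 -0.2699  0.0496] collartop [ 0.5421 -0.2784  0.085 ] headtop end [ 0.5233 -0.2815  0.0983] [ 0.5225 -0.2723  0.09  ] [ 0.5248 -0.2899  0.09  ] 0.017786895795369285
heading 8.938373413129755 9.145157468602916 9.07244921691042
O [ 0.52798529 -0.280771    0.072     ]
tip [ 0.5837 -0.2734  0.0458] [313.1 109.1]
collar_top [ 0.5334 -0.2801  0.0838] [312.9 174.3]
head_top_end [ 0.4909 -0.2857  0.0983] [312.8 232. ]
head_top_start [ 0.5268 -0.2809  0.0814] [312.9 182.5]
head_bot_end [ 0.4842 -0.2865  0.0838] [312.9 235.9]
```

```bash
python3 - <<'E'
from h import *
from scipy.optimize import least_squares
d=np.load("w1.npz"); w=(d["K"],d["W"]); t=cam("top"); s=cam("scene")
hd=9.1
f=np.array([np.cos(np.radians(hd)),np.sin(np.radians(hd)),0]);k=np.array([0,0,1.])
def pts(O,pt):
    pt=np.radians(pt); ax=np.cos(pt)*f-np.sin(pt)*k; up=np.sin(pt)*f+np.cos(pt)*k
    return dict(tip=O+.062*ax+.002*up,het=O-.045*ax+.008*up,heb=O-.045*ax-.008*up)
obs=[(w,"tip",(311,91)),(w,"heb",(313,217)),(t,"tip",(433,220.5)),(t,"het",(446.8,270.5))]
r=least_squares(lambda v:np.concatenate([proj(c,pts(v[:3],25)[n])-o for c,n,o in obs]),[.53,-.28,.072])
print(r.x.round(4),r.fun.round(1))
for n,P in pts(r.x,25).items(): print(n,proj(s,P).round(1))
for n,P in pts(np.array([.528,-.281,.072]),25).items(): print("nom",n,proj(s,P).round(1),proj(t,P).round(1))
im=cv2.imread("pics/scene0.png")[160:250,215:305]
cv2.imwrite("pics/crop1.png",cv2.resize(im,None,fx=6,fy=6,interpolation=cv2.INTER_CUBIC))
E
```

```text
[ 0.5417 -0.2783  0.0649] [-0.5  0.1  0.7  0.3 -1.2  1.   0.5 -1.8]
tip [233.2 219.5]
het [264.1 180.7]
heb [266.8 185.7]
nom tip [237.7 213.7] [434.2 228.1]
nom het [268.3 175.3] [449.9 276.1]
nom heb [271.  180.4] [448.7 280.4]
```

View pics/crop1.png

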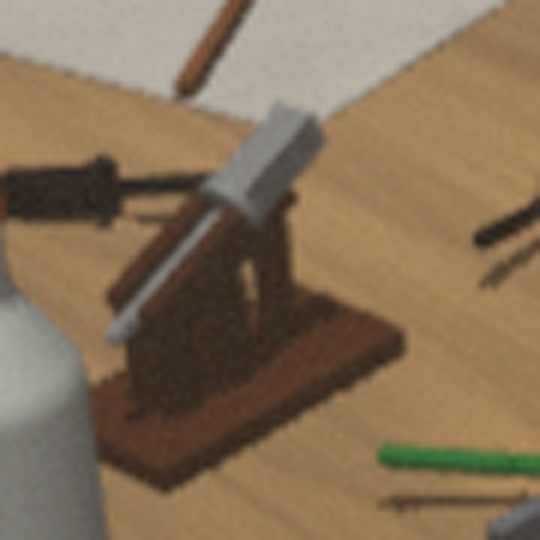

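In the scene crop the head's upper end edge is mid (265,179) and the tip is about (235,215). I'll add these to the fit.

```bash
python3 - <<'E'
from h import *
from scipy.optimize import least_squares
d=np.load("w1.npz"); w=(d["K"],d["W"]); t=cam("top"); s=cam("scene")
hd=9.1
f=np.array([np.cos(np.radians(hd)),np.sin(np.radians(hd)),0]);k=np.array([0,0,1.])
def pts(O,pt):
    pt=np.radians(pt); ax=np.cos(pt)*f-np.sin(pt)*k; up=np.sin(pt)*f+np.cos(pt)*k
    return dict(tip=O+.062*ax+.002*up,tipc=O+.062*ax,het=O-.045*ax+.008*up,heb=O-.045*ax-.008*up)
obs=[(w,"tip",(311,91)),(w,"heb",(313,217)),(t,"tip",(433,220.5)),(t,"het",(446.8,270.5)),(s,"tipc",(235.3,215)),(s,"het",(265.2,179))]
r=least_squares(lambda v:np.concatenate([proj(c,pts(v[:3],v[3])[n])-o for c,n,o in obs]),[.53,-.28,.072,25])
print(r.x.round(4),r.fun.round(1))
O=r.x[:3]; pt=np.radians(25); ax=np.cos(pt)*f-np.sin(pt)*k
G=O-.028*ax; print("G",G)
Rt=orient(9.1,60); z=Rt.apply([0,0,1])
row(G-.013*z,Rt); row(G-.073*z,Rt)
a=Rt
row(G-.013*z,Rt,G-.073*z,Rt)
E
```

```text
[ 0.5408 -0.2782  0.0695 22.2654] [-1.  -1.1  0.4  2.6 -0.6  0.3  0.9 -0.8 -2.2  2.2 -0.4  0.2]
G [ 0.51575539 -0.28218332  0.08137352]
row [ 1.53 -0.13 16.7 ] [ 0.4 30.  -1.6]
row [-1.47 -0.04 11.5 ] [ 0.4 30.  -1.6]
row [-0. -0.  6.] [0. 0. 0.]
```

```bash
python3 -m pendant '[[[-0.3,0,2],[0,5,-0.3]],[[-0.6,0,4],[0,10,-0.6]],[[-0.9,0,6],[0,15,-0.9]],[[-1.2,0,8],[0,20,-1.2]],[[-1.4,0,10],[0,25,-1.4]],[[-1.5,0,11.3],[0,30,-1.6]],[[-1.5,0,11.3],[0,30,-1.6]],[[-1.5,0,11.3],[0,30,-1.6]],[[-1.5,0,11.3],[0,30,-1.6]],[[-1.5,0,11.3],[0,30,-1.6]]]' 0
python3 - <<'E'
from h import *
c=cam("wrist"); cv2.imwrite("pics/w2.png",viewer.get_image("wrist")[:,:,::-1])
print(ctrl.get_state()["qpos"].round(2))
O=np.array([.540,-.2783,.0715]);f=np.array([np.cos(np.radians(9.1)),np.sin(np.radians(9.1)),0]);k=np.array([0,0,1.])
pt=np.radians(25); ax=np.cos(pt)*f-np.sin(pt)*k;up=np.sin(pt)*f+np.cos(pt)*k
for P in (O+.062*ax,O+.013*up,O-.045*ax+.008*up): print(proj(c,P).round(1))
Rt=orient(9.1,60); row(O-.028*ax-.013*Rt.apply([0,0,1]),Rt)
E
```

```text
time: 2.65
tool_pos: [0.4803, -0.2887, 0.1473]
tool_rot: [-0.017, 0.963, 0.077, 0.258]
ft_force: [0.3, 0.2, 0.7]
gripper_width: 1.0
gripper_force: 0.0
[-0.78  0.27  2.13  0.83  0.57 -0.05]
[312.6 162.6]
[312.4 213.4]
[312.2 282.6]
row [-0.19 -0.13  6.01] [0.4 0.  0.2]
```

View pics/w2.png

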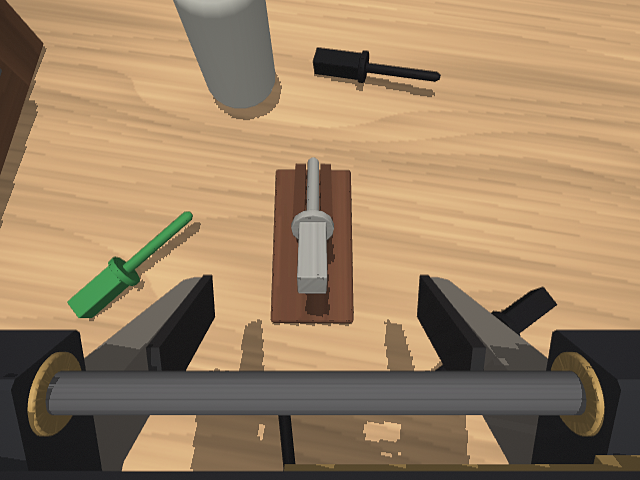

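The tilted wrist view shows the pin tip at (313,158), the collar at (312,213) and the head end at (312,277), within about 2 mm of prediction. Going in to grip.

```bash
python3 -m pendant '[[[0,-0.1,1],[0,0,0]],[[0,-0.1,2],[0,0,0]],[[0,-0.1,3],[0,0,0]],[[0,-0.1,4],[0,0,0]],[[0,-0.1,5],[0,0,0]],[[0,-0.1,5.5],[0,0,0]],[[0,-0.1,6],[0,0,0]],[[0,-0.1,6],[0,0,0]],[[0,-0.1,6],[0,0,0]],[[0,-0.1,6],[0,0,0]]]' 0 && python3 -m pendant '[[[0,0,0],[0,0,0]],[[0,0,0],[0,0,0]],[[0,0,0],[0,0,0]],[[0,0,0],[0,0,0]],[[0,0,0],[0,0,0]],[[0,0,0],[0,0,0]],[[0,0,0],[0,0,0]],[[0,0,0],[0,0,0]],[[0,0,0],[0,0,0]],[[0,0,0],[0,0,0]]]' 1 35
python3 -c "
from h import *
cv2.imwrite('pics/w3.png',viewer.get_image('wrist')[:,:,::-1]);row(tool()[0]+[0,0,.12],tool()[1])"
```

```text
time: 3.53
tool_pos: [0.5093, -0.2829, 0.0948]
tool_rot: [-0.017, 0.963, 0.077, 0.258]
ft_force: [-0.3, -0.1, 0.2]
gripper_width: 1.0
gripper_force: 0.0
time: 4.37
tool_pos: [0.5093, -0.2828, 0.0946]
tool_rot: [-0.017, 0.963, 0.077, 0.258]
ft_force: [-0.8, 0.2, -0.5]
gripper_width: 0.293
gripper_force: 0.0
row [  6.     0.08 -10.39] [0. 0. 0.]
```

```bash
python3 -m pendant '[[[0,0,0],[0,0,0]],[[0,0,0],[0,0,0]],[[0,0,0],[0,0,0]],[[0,0,0],[0,0,0]],[[0,0,0],[0,0,0]],[[0,0,0],[0,0,0]],[[0,0,0],[0,0,0]],[[0.5,0,-0.87],[0,0,0]],[[1,0,-1.73],[0,0,0]],[[1.5,0,-2.6],[0,0,0]]]' && python3 -m pendant '[[[1,0,-1.73],[0,0,0]],[[2,0,-3.46],[0,0,0]],[[3,0,-5.2],[0,0,0]],[[4,0,-6.93],[0,0,0]],[[5,0,-8.66],[0,0,0]],[[6,0,-10.4],[0,0,0]],[[6,0,-10.4],[0,0,0]],[[6,0,-10.4],[0,0,0]],[[6,0,-10.4],[0,0,0]],[[6,0,-10.4],[0,0,0]]]'
python3 - <<'E'
from h import *
cv2.imwrite('pics/w3.png',viewer.get_image('wrist')[:,:,::-1])
P,r=tool()
row([.50,-.05,.26],orient(15,90)); 
# upright pin => tool pitch 125
S=np.array([.5441,.2939,.075]); 
for hd in (0,28): 
  Rt=orient(hd,125); z=Rt.apply([0,0,1]); row(S+[0,0,.028+.062+.04]-.013*z,Rt); print(S+[0,0,.13]-.013*z)
E
```

```text
time: 5.25
tool_pos: [0.5088, -0.2824, 0.1245]
tool_rot: [-0.017, 0.963, 0.077, 0.258]
ft_force: [-0.7, 0.0, -0.7]
gripper_width: 0.174
gripper_force: 35.0
time: 6.08
tool_pos: [0.5083, -0.2812, 0.243]
tool_rot: [-0.018, 0.963, 0.077, 0.257]
ft_force: [0.3, 0.6, -1.7]
gripper_width: 0.17
gripper_force: 35.0
row [  3.34 -22.96  -0.18] [  1.8 -29.9  -5.7]
row [ 10.32 -56.13   8.76] [  0.7 -64.8   9.5]
[0.55155649 0.2939     0.21564898]
row [ 10.29 -56.49   8.74] [ -0.6 -64.2 -20. ]
[0.55068369 0.29740061 0.21564898]
```

View pics/w3.png

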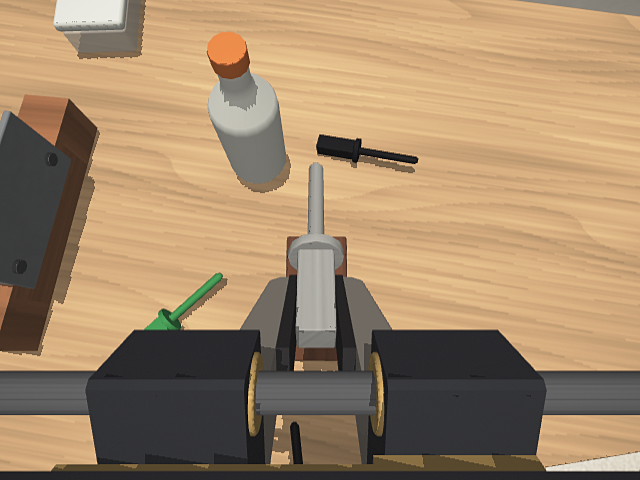

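The pin is held squarely, with its tip at (316,165), collar at (315,250) and head end near (317,335). I'll carry it over the jig to the block and turn it upright on the way.

```bash
python3 -m pendant '[[[1.5,-3.5,-0.6],[0,-5,-1]],[[2.5,-7.5,-0.6],[0,-10,-2]],[[3.5,-11.5,-0.4],[0,-15,-4]],[[4.5,-15.5,0],[0,-20,-6]],[[5.5,-19.5,0.3],[0,-26,-8]],[[6.5,-23.5,0.6],[0,-32,-10]],[[7.5,-27.5,1],[0,-38,-12]],[[8.5,-31.5,1.4],[0,-44,-14]],[[9.5,-35.5,1.8],[-0.3,-50,-16]],[[10.5,-39.5,2.2],[-0.5,-55,-18]]]'
python3 - <<'E'
from h import *
S=np.array([.5441,.2939,.075]); 
Rt=orient(28,125); z=Rt.apply([0,0,1]); row(S+[0,0,.028+.062+.08]-.013*z,Rt); print(S+[0,0,.17]-.013*z)
print(ctrl.get_state()["qpos"].round(2))
E
```

```text
time: 6.97
tool_pos: [0.5459, 0.1094, 0.2739]
tool_rot: [0.064, 0.949, 0.22, -0.216]
ft_force: [1.0, -0.4, -1.4]
gripper_width: 0.173
gripper_force: 35.0
row [  8.52 -16.65  -2.63] [ 0.5 -8.9 -2.1]
[0.55068369 0.29740061 0.25564898]
[ 0.26  0.47  1.46 -0.11  1.66  1.39]
```

```bash
python3 -m pendant '[[[1.7,-3.3,-0.5],[0,-2,-0.4]],[[3.4,-6.6,-1],[0,-4,-0.8]],[[5.1,-9.9,-1.5],[0.3,-6,-1.2]],[[6.8,-13.2,-2],[0.4,-8,-1.6]],[[8.4,-16.5,-2.6],[0.5,-9,-2]],[[8.4,-16.5,-2.6],[0.5,-9,-2]],[[8.4,-16.5,-2.6],[0.5,-9,-2]],[[8.4,-16.5,-2.6],[0.5,-9,-2]],[[8.4,-16.5,-2.6],[0.5,-9,-2]],[[8.4,-16.5,-2.6],[0.5,-9,-2]]]'
python3 - <<'E'
from h import *
S=np.array([.5441,.2939,.075]); 
Rt=orient(28,125); z=Rt.apply([0,0,1]); row(S+[0,0,.028+.062+.04]-.013*z,Rt)
c=cam("wrist"); a=viewer.get_image("wrist")[:,:,::-1]; b=viewer.get_image("scene")[:,:,::-1]; t=viewer.get_image("top")[:,:,::-1]
cv2.imwrite("pics/w4.png",a); cv2.imwrite("pics/s4.png",b); cv2.imwrite("pics/t4.png",t); np.savez("w4.npz",K=c[0],W=c[1])
print("pred hole", proj(c,S), proj(cam("scene"),S), proj(cam("top"),S))
o=np.zeros((560,800,3),np.uint8)
o[:280,:400]=a[100:380,120:520]
o[:,400:]=cv2.resize(b[180:460,400:600],None,fx=2,fy=2)
o[280:,:400]=cv2.resize(t[190:330,40:240],None,fx=2,fy=2)
cv2.imwrite("pics/m4.png",o)
E
```

```text
time: 7.8
tool_pos: [0.5509, 0.2917, 0.2575]
tool_rot: [0.072, 0.927, 0.228, -0.29]
ft_force: [0.3, 0.7, -1.7]
gripper_width: 0.169
gripper_force: 35.0
row [ 2.59 -0.52  3.29] [-0.1 -0.2 -0.3]
pred hole [306.29624632  90.09318107] [508.54321929 348.42654546] [125.99290607 246.98034184]
```

View pics/m4.png

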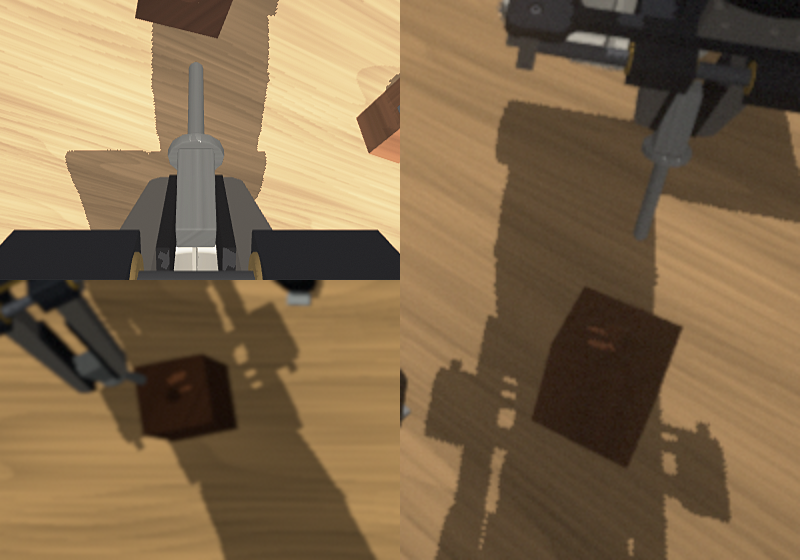

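The wrist view shows the pin tip at (316,165), unchanged, so there's no slip. In the scene view the tip is at (520,297) and the collar at (534,254), and in the top view the tip is at (111,238). I'll fit the pin's pose in the hand.

```bash
cat > fit.py <<'E'
from h import *
from scipy.optimize import least_squares
d=np.load("w4.npz"); w=(d["K"],d["W"]); t=cam("top"); s=cam("scene")
P0,R0=tool()
def axis(v): return R0.apply(R.from_euler("yx",[v[3],v[4]],degrees=True).apply([0,0,1]))  # toward tip
def pts(v):
    O=P0+R0.apply(np.array(v[:3])); a=axis(v); up=R0.apply(R.from_euler("yx",[v[3],v[4]],degrees=True).apply([-1,0,0]))*-1
    return dict(tip=O+.062*a,tipu=O+.062*a+.002*up,col=O-.0025*a,het=O-.045*a+.008*up,heb=O-.045*a-.008*up)
obs=[(w,"tipu",(316,163.5)),(w,"het",(316.5,331)),(w,"heb",(316.5,346)),(s,"tip",(520,297)),(s,"col",(533.5,253.5)),(t,"tip",(111.5,238.5))]
f=lambda v:np.concatenate([[*(proj(c,pts(v)[n])-o) for c,n,o in obs]]).ravel()
prior=[0.023+.0,0,.036,35,0]
print([ (n,proj(c,pts(prior)[n]).round(0)) for c,n,o in obs])
r=least_squares(f,prior,x_scale=[.01,.01,.01,10,10]); print(r.x.round(4)); print(f(r.x).round(1))
print("axis",axis(r.x).round(3),"tip",pts(r.x)["tip"].round(4), "O",(P0+R0.apply(r.x[:3])).round(4), "prior tip",pts(prior)["tip"].round(4),axis(prior).round(3))
E
python3 fit.py
```

```text
File "fit.py", line 10
    f=lambda v:np.concatenate([[*(proj(c,pts(v)[n])-o) for c,n,o in obs]]).ravel()
                                ^^^^^^^^^^^^^^^^^^^^^^
SyntaxError: iterable unpacking cannot be used in comprehension
```

```bash
sed -i 's/np.concatenate(\[\[\*(proj(c,pts(v)\[n\])-o) for c,n,o in obs\]\]).ravel()/np.concatenate([proj(c,pts(v)[n])-o for c,n,o in obs])/; s/0.023+.0,0/0.016,0/' fit.py; python3 fit.py
```

```text
[('tipu', array([313., 167.])), ('het', array([312., 338.])), ('heb', array([313., 356.])), ('tip', array([519., 298.])), ('col', array([533., 254.])), ('tip', array([111., 241.]))]
[1.95000e-02 1.30000e-03 3.43000e-02 3.30494e+01 2.64900e-01]
[-0.7 -0.  -0.  -1.8 -0.3  3.5 -1.7  2.  -1.7  2.3  0.1  1.2]
axis [-0.027 -0.012 -1.   ] tip [0.5467 0.2885 0.1565] O [0.5484 0.2892 0.2185] prior tip [0.5447 0.2886 0.1571] [ 0.005  0.001 -1.   ]
```

```bash
python3 -c "
from h import *
P,r=tool()
row(P+[-.002,.0045,-.06],r); row(P+[0,0,-.01],r)"
```

```text
row [ 3.44 -0.5   4.91] [0. 0. 0.]
row [ 0.57 -0.    0.82] [0. 0. 0.]
```

```bash
python3 -m pendant '[[[0.6,-0.1,0.8],[0,0,0]],[[1.2,-0.2,1.6],[0,0,0]],[[1.8,-0.3,2.4],[0,0,0]],[[2.4,-0.4,3.3],[0,0,0]],[[3.4,-0.5,4.9],[0,0,0]],[[3.4,-0.5,4.9],[0,0,0]],[[3.4,-0.5,4.9],[0,0,0]],[[3.4,-0.5,4.9],[0,0,0]],[[3.4,-0.5,4.9],[0,0,0]],[[3.4,-0.5,4.9],[0,0,0]]]' && python3 -m pendant '[[[0.2,0,0.3],[0,0,0]],[[0.4,0,0.6],[0,0,0]],[[0.6,0,0.9],[0,0,0]],[[0.8,0,1.2],[0,0,0]],[[1.0,0,1.5],[0,0,0]],[[1.2,0,1.7],[0,0,0]],[[1.4,0,2],[0,0,0]],[[1.6,0,2.2],[0,0,0]],[[1.7,0,2.46],[0,0,0]],[[1.7,0,2.46],[0,0,0]]]'
python3 - <<'E'
from h import *
b=viewer.get_image("scene")[:,:,::-1]; cv2.imwrite("pics/s5.png",b)
E
```

```text
time: 8.78
tool_pos: [0.5488, 0.2974, 0.1985]
tool_rot: [0.072, 0.927, 0.229, -0.289]
ft_force: [-0.3, -0.4, -1.5]
gripper_width: 0.168
gripper_force: 35.0
time: 9.62
tool_pos: [0.5481, 0.297, 0.167]
tool_rot: [0.073, 0.926, 0.229, -0.29]
ft_force: [0.2, -0.9, -1.4]
gripper_width: 0.171
gripper_force: 35.0
```

```bash
python3 -m pendant '[[[0.3,0,0.45],[0,0,0]],[[0.6,0,0.9],[0,0,0]],[[0.9,0,1.3],[0,0,0]],[[1.2,0,1.7],[0,0,0]],[[1.5,0,2.1],[0,0,0]],[[1.8,0,2.5],[0,0,0]],[[2.1,0,3],[0,0,0]],[[2.4,0,3.4],[0,0,0]],[[2.7,0,3.85],[0,0,0]],[[2.7,0,3.85],[0,0,0]]]'; python3 -c "
from h import *
P,r=tool(); row(P+[0,0,-.004],r)"
```

```text
time: 10.5
tool_pos: [0.5482, 0.2969, 0.1194]
tool_rot: [0.073, 0.926, 0.229, -0.29]
ft_force: [-0.6, 0.1, -1.5]
gripper_width: 0.171
gripper_force: 35.0
row [ 0.23 -0.    0.33] [0. 0. 0.]
```

Clear down to about 5 mm above the seat. I'll lower slowly until the collar touches.

```bash
python3 -m pendant '[[[0.05,0,0.06],[0,0,0]],[[0.1,0,0.12],[0,0,0]],[[0.14,0,0.2],[0,0,0]],[[0.18,0,0.26],[0,0,0]],[[0.22,0,0.32],[0,0,0]],[[0.26,0,0.37],[0,0,0]],[[0.29,0,0.41],[0,0,0]],[[0.29,0,0.41],[0,0,0]],[[0.29,0,0.41],[0,0,0]],[[0.29,0,0.41],[0,0,0]]]'
```

```text
time: 11.33
tool_pos: [0.5487, 0.2972, 0.1157]
tool_rot: [0.073, 0.926, 0.229, -0.29]
ft_force: [-0.1, -0.1, -1.3]
gripper_width: 0.167
gripper_force: 35.0
```

```bash
python3 -m pendant '[[[0.03,0,0.04],[0,0,0]],[[0.06,0,0.08],[0,0,0]],[[0.09,0,0.12],[0,0,0]],[[0.11,0,0.16],[0,0,0]],[[0.14,0,0.2],[0,0,0]],[[0.17,0,0.24],[0,0,0]],[[0.17,0,0.24],[0,0,0]],[[0.17,0,0.24],[0,0,0]],[[0.17,0,0.24],[0,0,0]],[[0.17,0,0.24],[0,0,0]]]'; python3 - <<'E'
from h import *
b=viewer.get_image("scene")[:,:,::-1]
cv2.imwrite("pics/s6.png",cv2.resize(b[260:440,430:590],None,fx=3,fy=3))
E
```

```text
time: 12.17
tool_pos: [0.5489, 0.2973, 0.1153]
tool_rot: [0.073, 0.926, 0.229, -0.29]
ft_force: [0.7, 0.1, 14.5]
gripper_width: 0.175
gripper_force: 35.0
```

View pics/s6.png

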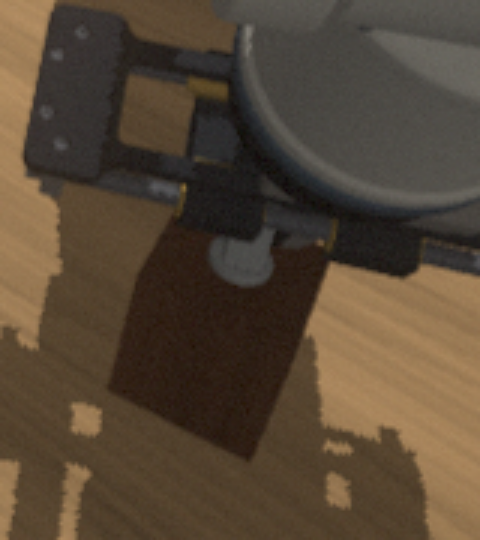

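The collar is on the block's top at (240,260) in the crop, with contact at 14 N. Releasing and backing out along the fingers.

```bash
python3 -m pendant '[[[0,0,0],[0,0,0]],[[0,0,0],[0,0,0]],[[0,0,0],[0,0,0]],[[0,0,0],[0,0,0]],[[0,0,0],[0,0,0]],[[0,0,0],[0,0,0]],[[0,0,0],[0,0,0]],[[0,0,0],[0,0,0]],[[0,0,0],[0,0,0]],[[0,0,0],[0,0,0]]]' 0 && python3 -m pendant '[[[0,0,-1],[0,0,0]],[[0,0,-3],[0,0,0]],[[0,0,-5],[0,0,0]],[[0,0,-7],[0,0,0]],[[0,0,-9],[0,0,0]],[[0,0,-11],[0,0,0]],[[0,0,-11],[0,0,0]],[[0,0,-11],[0,0,0]],[[0,0,-11],[0,0,0]],[[0,0,-11],[0,0,0]]]'
python3 -c "
from h import *
row([.5434,.293,.22],orient(28,90))"
```

```text
time: 13.05
tool_pos: [0.5487, 0.2971, 0.1128]
tool_rot: [0.073, 0.926, 0.229, -0.29]
ft_force: [-0.5, 0.6, -0.3]
gripper_width: 0.878
gripper_force: 0.0
time: 13.88
tool_pos: [0.6032, 0.3261, 0.202]
tool_rot: [0.073, 0.926, 0.229, -0.291]
ft_force: [-0.6, -0.3, -0.6]
gripper_width: 1.001
gripper_force: 0.0
row [-6.64  0.14  2.43] [ 0.  34.9 -0.2]
```

```bash
python3 -m pendant '[[[-1,0,0.4],[0,5,0]],[[-2,0,0.8],[0,10,0]],[[-3,0,1.2],[0,15,0]],[[-4,0,1.6],[0,20,0]],[[-5,0,2],[0,25,0]],[[-6,0.1,2.3],[0,30,0]],[[-6.6,0.1,2.4],[0,34.9,0]],[[-6.6,0.1,2.4],[0,34.9,0]],[[-6.6,0.1,2.4],[0,34.9,0]],[[-6.6,0.1,2.4],[0,34.9,0]]]'
python3 - <<'E'
from h import *
c=cam("wrist"); a=viewer.get_image("wrist")[:,:,::-1]; cv2.imwrite("pics/w7.png",a); np.savez("w7.npz",K=c[0],W=c[1])
u=proj(c,[.5434,.293,.12]); print("pred",u.round(1),tool()[0].round(4))
hsv=cv2.cvtColor(np.ascontiguousarray(a),cv2.COLOR_BGR2HSV)
m=((hsv[...,1]<50)&(hsv[...,2]>70)).astype(np.uint8)
n,l,st,ce=cv2.connectedComponentsWithStats(m)
for i in range(1,n):
    if st[i,4]>150: print(st[i],ce[i].round(1),np.median(hsv[l==i],0))
x,y=u.astype(int)
for r in range(y-60,y+70,6): print(r,[f"{hsv[r,k,1]//10:02d}/{hsv[r,k,2]//10:02d}" for k in range(x-48,x+49,6)])
E
```

```text
time: 14.72
tool_pos: [0.5447, 0.2942, 0.2209]
tool_rot: [0.001, 0.971, 0.24, 0.001]
ft_force: [0.2, 0.2, -0.1]
gripper_width: 1.0
gripper_force: 0.0
pred [314.6 252.3] [0.5451 0.2944 0.2207]
[452 151  28  24 381] [465.3 162.5] [ 24.  13. 196.]
[ 297  217   35   46 1264] [314.1 239.7] [ 24.  13. 118.]
[622 265  18  20 196] [632.6 272.9] [90.   6.5 72. ]
[  85  278  115   93 3251] [137.8 334.5] [17. 29. 79.]
[ 432  278  116   93 3304] [493.6 334.6] [17. 29. 79.]
[ 586  289   54   40 1372] [617.7 311.8] [90.  7. 72.]
[  46  378  181   34 3982] [125.4 390.7] [135.   3.  98.]
[ 414  378  172   37 4714] [508.  393.4] [135.   3. 103.]
192 ['09/22', '09/22', '10/22', '13/11', '12/11', '12/10', '12/11', '12/11', '13/11', '13/11', '13/11', '11/05', '11/05', '11/06', '11/05', '11/05', '09/23']
198 ['09/22', '09/22', '09/22', '12/11', '12/11', '13/11', '12/11', '12/11', '13/11', '12/11', '12/10', '12/11', '13/11', '13/11', '11/05', '11/06', '11/05']
204 ['09/22', '09/22', '10/22', '12/11', '13/11', '13/11', '13/11', '13/11', '13/11', '12/11', '12/11', '13/11', '12/11', '12/12', '13/11', '13/12'
[... 2312 characters left out ...]
/13', '09/12', '09/14', '09/14', '10/14', '09/14', '10/14', '10/14']
300 ['09/14', '09/13', '10/13', '10/13', '10/13', '09/13', '10/12', '09/13', '10/14', '10/14', '10/13', '09/13', '10/14', '10/14', '10/14', '09/14', '10/14']
306 ['10/14', '10/14', '09/14', '09/13', '09/12', '10/13', '10/13', '09/13', '10/13', '10/13', '09/13', '10/13', '10/13', '10/13', '10/13', '10/14', '10/14']
312 ['10/12', '10/13', '10/13', '10/13', '10/24', '10/11', '10/20', '10/23', '10/12', '10/21', '10/21', '10/22', '10/22', '10/22', '10/21', '09/24', '10/22']
318 ['10/16', '09/13', '10/13', '10/13', '10/22', '09/23', '09/23', '09/22', '10/21', '09/22', '09/23', '10/22', '09/22', '10/22', '09/22', '09/22', '09/22']
```

The head's top square shows upright and aligned, about 28 px wide (expected 26.5), centred near (314,249). Now I'll measure that, and detect the jig holes in the top view numerically.

```bash
python3 - <<'E'
from h import *
d=np.load("w7.npz"); c=(d["K"],d["W"]); p=at_z(c,(314.3,249),.12); print(p.round(4))
row([p[0],p[1],.115],orient(28,90))
im=cv2.imread("pics/top0.png"); t=cam("top"); g=cv2.cvtColor(im,cv2.COLOR_BGR2GRAY)
for (x,y) in [(283.5,212.5),(284.5,231),(285.5,249.5)]:
    x0,y0=int(x)-6,int(y)-6; w=150-g[y0:y0+13,x0:x0+13].astype(float); 
    w=np.median(g[y0:y0+13,x0:x0+13])-g[y0:y0+13,x0:x0+13].astype(float); w[w<25]=0
    yy,xx=np.mgrid[y0:y0+13,x0:x0+13]; u=((w*xx).sum()/w.sum(),(w*yy).sum()/w.sum()); print(np.round(u,2),at_z(t,u,.075).round(4))
E
```

```text
[0.5452 0.2942 0.12  ]
row [-1.000e-02  0.000e+00  1.057e+01] [ 0.1 -0.  -0.2]
[282.93 212.35] [0.6086 0.0101 0.075 ]
[283.81 230.74] [0.5746 0.0081 0.075 ]
[284.67 249.23] [0.5407 0.0062 0.075 ]
```

```bash
python3 -m pendant '[[[0,0,2],[0,0,0]],[[0,0,4],[0,0,0]],[[0,0,6],[0,0,0]],[[0,0,8],[0,0,0]],[[0,0,9.5],[0,0,0]],[[0,0,10.6],[0,0,0]],[[0,0,10.6],[0,0,0]],[[0,0,10.6],[0,0,0]],[[0,0,10.6],[0,0,0]],[[0,0,10.6],[0,0,0]]]' && python3 -m pendant '[[[0,0,0],[0,0,0]],[[0,0,0],[0,0,0]],[[0,0,0],[0,0,0]],[[0,0,0],[0,0,0]],[[0,0,0],[0,0,0]],[[0,0,0],[0,0,0]],[[0,0,0],[0,0,0]],[[0,0,0],[0,0,0]],[[0,0,0],[0,0,0]],[[0,0,0],[0,0,0]]]' 1 35 && python3 -m pendant '[[[0,0,0],[0,0,0]],[[0,0,0],[0,0,0]],[[0,0,0],[0,0,0]],[[0,0,0],[0,0,0]],[[0,0,0],[0,0,0]],[[0,0,0],[0,0,0]],[[0,0,0],[0,0,0]],[[0,0,0],[0,0,0]],[[0,0,0],[0,0,0]],[[0,0,0],[0,0,0]]]' 
python3 -c "
from h import *
P,r=tool();print(P.round(4),r.as_matrix().round(3).tolist(),ctrl.get_state()['qpos'].round(2))"
```

```text
time: 15.6
tool_pos: [0.5456, 0.2944, 0.116]
tool_rot: [0.0, 0.971, 0.24, 0.002]
ft_force: [-0.5, 0.0, -0.5]
gripper_width: 1.0
gripper_force: 0.0
time: 16.43
tool_pos: [0.5448, 0.294, 0.115]
tool_rot: [0.001, 0.971, 0.24, 0.001]
ft_force: [0.4, 0.8, -0.4]
gripper_width: 0.296
gripper_force: 0.0
time: 17.27
tool_pos: [0.5448, 0.294, 0.115]
tool_rot: [0.001, 0.971, 0.24, 0.001]
ft_force: [-0.0, 0.5, -0.6]
gripper_width: 0.168
gripper_force: 35.0
[0.5448 0.294  0.115 ] [[0.885, 0.466, 0.003], [0.466, -0.885, -0.0], [0.002, 0.002, -1.0]] [ 0.49  0.48  1.75 -0.    0.91  1.58]
```

```bash
python3 -m pendant '[[[0,0,-1],[0,0,0]],[[0,0,-3],[0,0,0]],[[0,0,-6],[0,0,0]],[[0,0,-9],[0,0,0]],[[0,0,-12],[0,0,0]],[[0,0,-12.5],[0,0,0]],[[0,0,-12.5],[0,0,0]],[[0,0,-12.5],[0,0,0]],[[0,0,-12.5],[0,0,0]],[[0,0,-12.5],[0,0,0]]]'
python3 -c "
from h import *
row([.5746,.0081,.24],orient(93.3,90))"
```

```text
time: 18.1
tool_pos: [0.5435, 0.2935, 0.2382]
tool_rot: [0.001, 0.971, 0.24, -0.0]
ft_force: [-0.4, 0.5, -1.6]
gripper_width: 0.173
gripper_force: 35.0
row [-10.56  26.7   -0.13] [  0.1   0.1 -65.5]
```

```bash
python3 -m pendant '[[[-1,2.5,0],[0,0,-6]],[[-2.2,5.5,0],[0,0,-12]],[[-3.4,8.5,0],[0,0,-18]],[[-4.6,11.5,0],[0,0,-25]],[[-5.8,14.5,0],[0,0,-32]],[[-7,17.5,0],[0,0,-39]],[[-8.2,20.5,0],[0,0,-46]],[[-9.4,23.5,0],[0,0,-53]],[[-10.5,26,0],[0,0,-60]],[[-10.5,26.7,0],[0,0,-65.5]]]' && python3 -m pendant '[[[0,0,0],[0,0,0]],[[0,0,0],[0,0,0]],[[0,0,0],[0,0,0]],[[0,0,0],[0,0,0]],[[0,0,0],[0,0,0]],[[0,0,0],[0,0,0]],[[0,0,0],[0,0,0]],[[0,0,0],[0,0,0]],[[0,0,0],[0,0,0]],[[0,0,0],[0,0,0]]]'
python3 - <<'E'
from h import *
c=cam("wrist"); a=viewer.get_image("wrist")[:,:,::-1]; cv2.imwrite("pics/w8.png",a); np.savez("w8.npz",K=c[0],W=c[1])
P,r=tool(); print(P.round(4),r.as_matrix()[:,0].round(3), r.as_matrix()[:,2].round(4))
for h in ([.6086,.0101,.075],[.5746,.0081,.075],[.5407,.0062,.075]): print("hole",proj(c,h).round(1))
print("tip",proj(c,P+r.apply([0,0,.102])).round(1))
print("O",proj(c,P+r.apply([0,0,.040])).round(1))
E
```

```text
time: 18.93
tool_pos: [0.5752, 0.0052, 0.2389]
tool_rot: [0.001, 0.685, 0.729, -0.001]
ft_force: [0.8, 0.6, -1.1]
gripper_width: 0.172
gripper_force: 35.0
time: 19.77
tool_pos: [0.5761, 0.009, 0.2403]
tool_rot: [0.001, 0.686, 0.727, 0.001]
ft_force: [-0.5, 0.3, -1.8]
gripper_width: 0.171
gripper_force: 35.0
[0.5761 0.0089 0.2403] [-0.057  0.998 -0.001] [ 3.1e-03 -4.0e-04 -1.0e+00]
hole [355.9 226.5]
hole [312.3 226.5]
hole [268.9 226.4]
tip [314.7 248. ]
O [314.3 283.5]
```

View pics/w8.png

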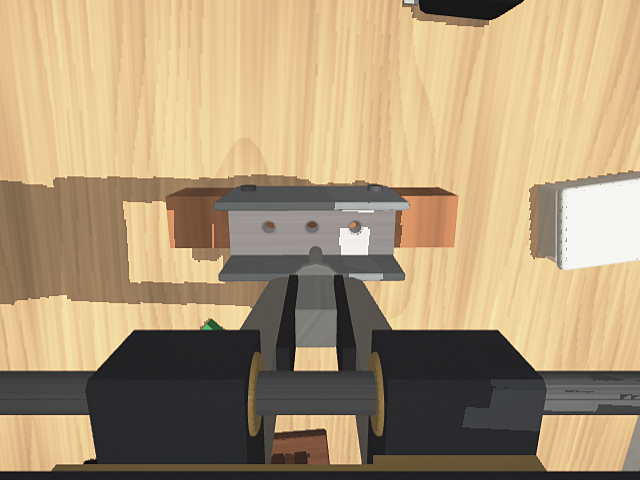

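The wrist view shows the three holes at (268.5,227), (312,226.5) and (355.5,227), matching prediction to 0.5 px. The pin tip is at about (316,247). Going down over the middle hole.

```bash
python3 -m pendant '[[[-0.09,-0.22,1],[0,0,0]],[[-0.09,-0.22,2],[0,0,0]],[[-0.09,-0.22,3],[0,0,0]],[[-0.09,-0.22,4],[0,0,0]],[[-0.09,-0.22,5],[0,0,0]],[[-0.09,-0.22,5.6],[0,0,0]],[[-0.09,-0.22,5.8],[0,0,0]],[[-0.09,-0.22,5.8],[0,0,0]],[[-0.09,-0.22,5.8],[0,0,0]],[[-0.09,-0.22,5.8],[0,0,0]]]' && python3 -m pendant '[[[0,0,0.15],[0,0,0]],[[0,0,0.3],[0,0,0]],[[0,0,0.45],[0,0,0]],[[0,0,0.6],[0,0,0]],[[0,0,0.7],[0,0,0]],[[0,0,0.8],[0,0,0]],[[0,0,0.9],[0,0,0]],[[0,0,0.9],[0,0,0]],[[0,0,0.9],[0,0,0]],[[0,0,0.9],[0,0,0]]]'
```

```text
time: 20.65
tool_pos: [0.5745, 0.0079, 0.1827]
tool_rot: [0.002, 0.686, 0.727, 0.001]
ft_force: [-0.6, -0.2, -1.7]
gripper_width: 0.172
gripper_force: 35.0
time: 21.48
tool_pos: [0.5739, 0.0079, 0.1731]
tool_rot: [0.001, 0.686, 0.727, 0.001]
ft_force: [0.2, 2.0, -2.7]
gripper_width: 0.167
gripper_force: 35.0
```

Entered cleanly. Feeling for the stop, which would come at TCP z of about 0.157.

```bash
python3 -m pendant '[[[0,0,0.2],[0,0,0]],[[0,0,0.4],[0,0,0]],[[0,0,0.6],[0,0,0]],[[0,0,0.8],[0,0,0]],[[0,0,1],[0,0,0]],[[0,0,1.1],[0,0,0]],[[0,0,1.2],[0,0,0]],[[0,0,1.2],[0,0,0]],[[0,0,1.2],[0,0,0]],[[0,0,1.2],[0,0,0]]]' && python3 -m pendant '[[[0,0,0.08],[0,0,0]],[[0,0,0.16],[0,0,0]],[[0,0,0.24],[0,0,0]],[[0,0,0.32],[0,0,0]],[[0,0,0.4],[0,0,0]],[[0,0,0.48],[0,0,0]],[[0,0,0.56],[0,0,0]],[[0,0,0.6],[0,0,0]],[[0,0,0.6],[0,0,0]],[[0,0,0.6],[0,0,0]]]'
```

```text
time: 22.32
tool_pos: [0.574, 0.0079, 0.161]
tool_rot: [0.001, 0.686, 0.727, 0.001]
ft_force: [-1.1, 2.6, -2.5]
gripper_width: 0.172
gripper_force: 35.0
time: 23.15
tool_pos: [0.5741, 0.0079, 0.1551]
tool_rot: [0.001, 0.686, 0.727, 0.001]
ft_force: [-2.2, 3.5, -0.7]
gripper_width: 0.173
gripper_force: 35.0
```

```bash
python3 -m pendant '[[[0.03,-0.02,0.08],[0,0,0]],[[0.05,-0.03,0.16],[0,0,0]],[[0.05,-0.03,0.24],[0,0,0]],[[0.05,-0.03,0.32],[0,0,0]],[[0.05,-0.03,0.4],[0,0,0]],[[0.05,-0.03,0.48],[0,0,0]],[[0.05,-0.03,0.5],[0,0,0]],[[0.05,-0.03,0.5],[0,0,0]],[[0.05,-0.03,0.5],[0,0,0]],[[0.05,-0.03,0.5],[0,0,0]]]'
```

```text
time: 23.98
tool_pos: [0.574, 0.0082, 0.1502]
tool_rot: [0.001, 0.686, 0.727, 0.001]
ft_force: [-0.5, 1.5, -2.5]
gripper_width: 0.172
gripper_force: 35.0
```

The pin passes the 20 mm stop depth with no resistance, so the middle hole is the drilled one. Continuing down.

```bash
python3 -m pendant '[[[0.02,0,0.2],[0,0,0]],[[0.02,0,0.4],[0,0,0]],[[0.02,0,0.6],[0,0,0]],[[0.02,0,0.8],[0,0,0]],[[0.02,0,1],[0,0,0]],[[0.02,0,1.2],[0,0,0]],[[0.02,0,1.4],[0,0,0]],[[0.02,0,1.5],[0,0,0]],[[0.02,0,1.5],[0,0,0]],[[0.02,0,1.5],[0,0,0]]]' && python3 -m pendant '[[[0,0,0.2],[0,0,0]],[[0,0,0.4],[0,0,0]],[[0,0,0.6],[0,0,0]],[[0,0,0.8],[0,0,0]],[[0,0,1],[0,0,0]],[[0,0,1.2],[0,0,0]],[[0,0,1.4],[0,0,0]],[[0,0,1.5],[0,0,0]],[[0,0,1.5],[0,0,0]],[[0,0,1.5],[0,0,0]]]'
```

```text
time: 24.82
tool_pos: [0.574, 0.0085, 0.1352]
tool_rot: [0.001, 0.686, 0.727, 0.001]
ft_force: [0.7, -0.5, -1.1]
gripper_width: 0.173
gripper_force: 35.0
time: 25.65
tool_pos: [0.5739, 0.0085, 0.1202]
tool_rot: [0.001, 0.686, 0.727, 0.001]
ft_force: [-0.9, 0.3, -1.5]
gripper_width: 0.169
gripper_force: 35.0
```

```bash
python3 -m pendant '[[[0,0,0.08],[0,0,0]],[[0,0,0.16],[0,0,0]],[[0,0,0.24],[0,0,0]],[[0,0,0.32],[0,0,0]],[[0,0,0.4],[0,0,0]],[[0,0,0.46],[0,0,0]],[[0,0,0.52],[0,0,0]],[[0,0,0.56],[0,0,0]],[[0,0,0.56],[0,0,0]],[[0,0,0.56],[0,0,0]]]'
```

```text
time: 26.48
tool_pos: [0.574, 0.0085, 0.115]
tool_rot: [0.001, 0.686, 0.727, 0.001]
ft_force: [-2.0, -0.5, 4.2]
gripper_width: 0.169
gripper_force: 35.0
```

Contact at the expected 0.115. A slight extra press, then release and withdraw.

```bash
python3 -m pendant '[[[0,0,0.03],[0,0,0]],[[0,0,0.06],[0,0,0]],[[0,0,0.09],[0,0,0]],[[0,0,0.1],[0,0,0]],[[0,0,0.1],[0,0,0]],[[0,0,0.1],[0,0,0]],[[0,0,0.1],[0,0,0]],[[0,0,0.1],[0,0,0]],[[0,0,0.1],[0,0,0]],[[0,0,0.1],[0,0,0]]]' && python3 -m pendant '[[[0,0,0],[0,0,0]],[[0,0,0],[0,0,0]],[[0,0,0],[0,0,0]],[[0,0,0],[0,0,0]],[[0,0,0],[0,0,0]],[[0,0,0],[0,0,0]],[[0,0,0],[0,0,0]],[[0,0,0],[0,0,0]],[[0,0,0],[0,0,0]],[[0,0,0],[0,0,0]]]' 0.4 && python3 -m pendant '[[[0,0,-1],[0,0,0]],[[0,0,-2],[0,0,0]],[[0,0,-4],[0,0,0]],[[0,0,-6],[0,0,0]],[[0,0,-8],[0,0,0]],[[0,0,-10],[0,0,0]],[[0,0,-12],[0,0,0]],[[0,0,-12],[0,0,0]],[[0,0,-12],[0,0,0]],[[0,0,-12],[0,0,0]]]'
python3 - <<'E'
from h import *
c=cam("wrist"); a=np.ascontiguousarray(viewer.get_image("wrist")[:,:,::-1]); cv2.imwrite("pics/w9.png",a)
for z in (.120,.165): print(z,proj(c,[.5746,.0083,z]).round(1))
g=cv2.cvtColor(a,cv2.COLOR_BGR2GRAY); x,y=proj(c,[.5746,.0083,.12]).astype(int)
for r in range(y-54,y+37,6): print(r,*[f"{g[r,k]:3d}" for k in range(x-60,x+61,5)])
E
```

```text
time: 27.32
tool_pos: [0.574, 0.0085, 0.1149]
tool_rot: [0.001, 0.686, 0.727, 0.001]
ft_force: [-5.9, -1.0, 14.8]
gripper_width: 0.175
gripper_force: 35.0
time: 28.15
tool_pos: [0.574, 0.0085, 0.1136]
tool_rot: [0.001, 0.686, 0.727, 0.001]
ft_force: [-0.2, 0.0, 0.6]
gripper_width: 0.602
gripper_force: 0.0
time: 28.98
tool_pos: [0.5733, 0.0086, 0.2336]
tool_rot: [0.001, 0.686, 0.727, 0.001]
ft_force: [-0.0, 0.3, -1.4]
gripper_width: 0.598
gripper_force: 0.0
0.12 [316.2 243.5]
0.165 [316.5 265.3]
189  54  77  76  76  75  76  76  76  76  77  77  77  78  77  77  82  83  81  82  83  83  84  84  82  86
195  77  76  77  78  77  77  77  75  77  76  76  76  77  77  77  82  81  82  82  82  82  83  81  83  82
201  75  76  75  76  76  77  75  76  77  77  76  76  75  77  76  76  78  79  76  80  80  80  79  79  80
207 100  99  97  99  99 100  99  99  99  99 100 100 100 100 101 100 161 170 170 172 171 169 168 167 169
213 148 148 148 147 147 147 147 145 146 145 146 149 116 149 144 143 143 143 142 143 143 143 143 185 255
219 146 147 148 148 147 147 148 148 148 150 124 123 124 124 121 149 148 148 148 
[... 363 characters left out ...]
 142 142 142 142 122 125 120 121 122 142 142 141 143 142 143 141 247 135 141
249 144 145 146 145 145 146 145 146 145 146 125 117 121 122 120 146 146 145 145 146 146 146 253 138 146
255 152 151 150 151 150 150 150 150 150 149 119 125 125 124 121 148 148 150 149 150 149 149 135 145 148
261  77  75  77  77  77  76  77  77  77  77  76  77  77  78  77  77  77  77  76  77  78  78  77  84  79
267  75  76  76  76  78  78  78  77  78  78  77  78  77  76  77  77  77  77  78  78  76  77  77  77  83
273  76  75  76  77  77  78  76  75  77  78  76  76  77  77  77  76  77  75  77  77  77  76  77  76  78
279 101  98  98  99 100 100 100 100 100  99 100 100 100 100 100 100 101 101 101 102 101 101  99 100  97
```

The head's top square is seen at z = 0.12, about 25 px wide and centred near (317,247), with the collar down on the plate. The pin is fully home and released, with the gripper clear, so I'm handing in.

```bash
python3 -c "
from rig import ctrl
print(ctrl.job_done())"
```

```text
the job is handed in; nothing more can be done
None
```

The job is handed in at about 29 s: the steel pin was stood in the block and released, then regripped from above and left upright and released in the jig's middle hole, collar down on the plate. That hole is the drilled one, since the pin passed the 20 mm stop depth without resistance, and I did not disturb the glue bottle or tape measure.

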